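Move a coupon carrier from the drying rail to the measuring rail and plug it in

TASK

Take the first coupon carrier in line off the drying rail, lifting it over the pin at the rail's end, and hang it on the measuring rail, in front of the contact block. Then slide it along that rail into the block until it is fully home: its tongue presses the sprung contact in and the latch has dropped behind the tooth and holds it. Feel for the block and push gently, with no more than about 12 N, rather than ram it, and leave the other carrier and the glassware as they are.

Things in the scene. Friction and masses are not known exactly. Their poses are not given: they have to be found in the camera images.
- drying_stand: Fixed lab stand with the drying rail: level steel rod, 10 mm diameter, top line 200 mm above the worktop. Origin: on the worktop plumb below the rail's free tip. The rail runs from the tip along this frame's +y to the upright (272 mm high) at y = 223 mm; z up. Base plate 80 mm wide, 12 mm thick. The two stands' tips face each other across a gap of 30 to 55 mm.
- drying_tip (a point): Free tip of the drying rail, on its top line; axes as the stand's. End stop: an upright pin of 6 mm diameter on the rail, 6 mm in from the tip (y = 6 mm), standing 10 mm above the top line.
- measuring_stand: Mirror image of the first stand, fixed, with the measuring rail: same rod and height. Origin: on the worktop plumb below the rail's free tip. The rail runs from the tip along this frame's -y to the upright at y = -213 mm. It may be up to 10 mm sideways and 0.06 rad out of line with the drying rail. It carries the contact block, clamped tight where the last user left it.
- measuring_tip (a point): Free tip of the measuring rail, on its top line; axes as the stand's. Same end pin, 10 mm above the top line at y = -6 mm. The block's mouth faces this tip and lies 95 to 135 mm from it; its place is not reported: find it by touch or by eye. Block: black, 32 mm wide, 44 mm long, 25 mm above the rail; its latch pin with knob reaches 60 mm above the rail.
- carrier_1: The carrier to move, first in line. White saddle, an upturned U of 24 mm (x) by 40 mm (y -20 to 20 mm) that straddles the rail with 2 mm play each side, legs 14 mm down. Origin: middle of the saddle's underside = on the rail's top line when it hangs. y along the rail, parallel to the stand's y; z up; the tongue points to -y. 0.09 to 0.17 kg. On the measuring rail it hangs the same way round.
- tab (a point): Middle of the carrier's grip tab, an upright white plate on the saddle: 10 mm thick (x), 28 mm long (y), from 8 to 54 mm above the carrier's origin; this point is 6 mm behind (+y) and 31 mm above the origin.
- tongue_tip (a point): Tip of the steel tongue, 46 mm ahead (-y) of the carrier's origin, 10 mm wide, 2 to 8 mm above the rail's top line. On it a ramped tooth, 6 mm high, steep back 34 mm ahead of the origin. With the saddle on the rail the tongue fits the block's mouth with 2.5 mm play or more, sideways, up and down.
- stem (a point): Underpass of the C-shaped steel stem, 50 mm below the carrier's origin: the stem goes down in front of the rail (x = -10 mm), passes under it here and holds clip and metal coupon (46 mm wide, lowest 114 mm below the origin). Over a rail the carrier can rise 38 mm until the underpass touches the rail; 24 to 30 mm clears both end pins, legs included.
- carrier_2: An identical carrier that waits behind the first on the drying rail, nearer the upright, some 70 to 105 mm from it; origin as for the first. It must stay there.
- petri: Shallow clear dish, 65 mm across, 15 mm high, on the drying stand's base under the carriers; origin at the middle of its underside. Leave it.
- beaker_a: Clear beaker, 57 x 63 x 73 mm, on the measuring stand's base under the contact block; origin at the middle of its underside. Leave it.
- contact (a joint): How far the block's sprung brass contact is pressed in by the tongue, m: 0 out, about 0.004 latched, 0.007 with the saddle hard against the block's rigid face. It pushes back with 1 N at first, 4 N latched, and drives the carrier out again unless the latch holds. The whole push takes at most 8 N before the saddle meets the face.
- latch (a joint): Lift of the block's sprung latch pin, m: 0 down; the tooth lifts it by up to 0.0055 on the way in (before and while the contact is pressed); it drops below 0.002 behind the tooth when the saddle is 3 mm short of the block's face.

How it is judged:
By the outcome, as a careful person would: the job done as asked, in the order asked, and still so for the second after the job is handed in, with the robot touching nothing.
It also fails if it takes over 50 s, if anything falls off the work surface, if the arm or the gripper's body presses on something with over 40 N, if the wrist force passes 120 N, or if a joint passes its speed limit or range.

ROBOT

A 7-joint arm with a two-finger parallel gripper is mounted at the origin on a cart in front of the work surface, level with it; the furniture and walls round the work are solid. World frame = base frame: x ahead of the robot, y to its left, z up, the work surface at z = 0. Lengths are in m, angles in degrees, forces in N, time in s.
With the tool pointing down it reaches from about 0.35 to 0.9 m from the base axis. Payload 7.2 kg.
Tool frame: the origin (TCP) lies on the mounting face of the last link; the fingertips stand 182 mm ahead of it and the grasp point (between the pads) lies 163 mm ahead of it; z points along the fingers, y is the direction in which the jaws open and shut (so a half turn about z gives the same grasp; the last joint's range is limited). The gripper opens to 88 mm and grips with 3 to 60 N. Pads are 20 mm wide; open, the fingers measure 115 mm over their backs; the gripper's body (75 mm by 178 mm) begins 61 mm behind the grasp point.
Start: joints at [70.577, 23.554, -0.728, 91.456, 0.321, 64.991, -4.71], TCP at [0.167, -0.602, 0.405] pointing down, gripper open.
Joint ranges: [-169.25, 169.25], [-16.82, 113.86], [-84.01, 82.57], [7.8, 145.47], [-59.2, 239.2], [7.22, 106.19], [-163.78, 163.78]. Speed limits (degrees/s): [136.94, 136.94, 172.46, 172.46, 180, 180, 180].

INTERFACE

Orientations are given as a 3x3 rotation matrix whose columns are the frame's x, y, z axes.
In Python, from cell import robot gives the robot as it stands.
- The arm moves only by the tool carry_out, never from a script. Its argument "plan" is a list of rows, each a list of 4 numbers: the shift along the tool's x, y, z in cm, then the turn about the tool's z in degrees. In form: [[x, y, z, roll], ...]. A call has 1 to 12 rows; each row is the pose to reach, as a shift and turn from the pose measured when the call began, along the tool's axes at that moment; what a row does not reach only later rows make up. A row lasts 1/8 s, in which the tool goes at most 62.5 mm and 10.7 degrees, less where a joint would pass 70% of its speed; a pose out of reach is approached as far as the arm can. A call with a gripper value outside its range is refused whole. "grip" is the closure, from -1 (fully open) to 1 (shut), set as the call begins (left out, the last holds). The fingers move at their own pace and stop on an object; "squeeze" is the grip in N (left out, the last holds). Time passes only in rows, so rows that repeat a pose let the fingers close. It gives the time, the measured TCP pose, the force and the opening at its end, in the units of the state.
- robot.get_state(): the state, without advancing time (a new reading comes with each control period).
- robot.capture(name): name is "scene" or "side" or "wrist"; returns a dict with "img" (384x512x3 uint8, blue, green, red), "range_z" (384x512 float32, m along the optical axis (not along the pixel's ray), 0 where there is no reading), "mtx" (3x3 intrinsics, pixels), "origin" and "orientation" of the camera in the world; the wrist camera has in their place "tool_from_camera" (4x4, takes a point from camera to tool coordinates, whose origin is the TCP and whose axes are the flange's). Camera axes: x right, y down, z forward; pixel columns grow to the right and rows downward; lengths in m; the calibration is good to about 2 mm. A picture is of the moment at which its call begins: read the wrist's pose just before it.
- robot.close_job(): hands the job in, once; it reports no verdict.
The state is a dict: "time_s": time; "q": joint angles; "qvel": joint speeds; "effort": joint torques, N m; "eef_pos": TCP position; "eef_rot": TCP orientation; "ft_force": force on the tool from outside, world axes, zero at the start; "ft_torque": the same for the moment, N m; "grip_width": finger opening in m.
Only numpy, scipy, OpenCV 4.12 (cv2) and the standard library are available. Lean on these libraries where they do the work, as an engineer would, in place of code of your own. Each camera call takes 0.05 s, during which the arm holds its last target.

## Working session

There is one attempt and no reset: what is moved stays moved. The work goes in short steps, Python scripts to look and compute and a tool call to move; the robot and the scene stay as the last step left them, time stands still between calls to the robot, and variables do not carry over. Pictures are saved under pics/ and viewed, and the job is handed in when it is done.

Besides the shell and the picture viewer there is one more tool, called after "Call:" in YAML: its name, and indented under it one key for each argument. carry_out: Moves the arm, as the interface text tells. Its arguments: {"type":"object","properties":{"plan":{"type":"array","items":{"type":"array","items":{"type":"number"}}},"grip":{"type":"number"},"squeeze":{"type":"number"}},"required":["plan"]}

```bash
ls; mkdir -p pics; cat > h.py <<'E'
import numpy as np, cv2
from cell import robot
def cap(name,fn):
    s=robot.get_state(); c=robot.capture(name); cv2.imwrite('pics/'+fn+'.png',c['img']); np.savez('pics/'+fn+'.npz',**{k:np.array(v) for k,v in c.items()},ep=s['eef_pos'],er=s['eef_rot'])
    return c
def load(fn):
    d=np.load('pics/'+fn+'.npz'); d={k:d[k] for k in d}
    if 'tool_from_camera' in d:
        T=np.eye(4);T[:3,:3]=d['er'];T[:3,3]=d['ep'];T=T@d['tool_from_camera'];d['origin']=T[:3,3];d['orientation']=T[:3,:3]
    return d
def cloud(d):
    z=d['range_z'];v,u=np.mgrid[:z.shape[0],:z.shape[1]];K=d['mtx']
    p=np.stack([(u-K[0,2])/K[0,0]*z,(v-K[1,2])/K[1,1]*z,z],-1)
    P=p@d['orientation'].T+d['origin']; P[z==0]=np.nan; return P
def ray(d,u,v):
    K=d['mtx'];r=d['orientation']@np.array([(u-K[0,2])/K[0,0],(v-K[1,2])/K[1,1],1]);return d['origin'],r
def onz(d,u,v,z):
    o,r=ray(d,u,v);return o+r*(z-o[2])/r[2]
def proj(d,p):
    q=d['orientation'].T@(np.array(p)-d['origin']);K=d['mtx'];return K[0,0]*q[0]/q[2]+K[0,2],K[1,1]*q[1]/q[2]+K[1,2]
E
python3 - <<'E'
from h import *
print(robot.get_state())
for n in ['scene','side','wrist']:
    c=cap(n,n+'0'); print(n,{k:v for k,v in c.items() if k not in('img','range_z')})
E
```

```text
pics
{'time_s': 0.0, 'q': array([70.57571514, 23.59904557, -0.72897183, 91.50376756,  0.3197298 ,
       64.99111663, -4.71081277]), 'qvel': array([ 0.04746179,  0.04225723, -0.02227509, -0.00473792,  0.02938647,
        0.03081205,  0.02248   ]), 'effort': array([-2.71904628e-05, -5.87952483e+01,  6.41896594e-01, -2.91071999e+01,
       -5.37832640e-02,  1.83368206e-02,  1.50777614e-04]), 'eef_pos': array([ 0.16712801, -0.60201159,  0.40382136]), 'eef_rot': array([[ 9.63550529e-01,  2.67525907e-01, -5.16953090e-04],
       [ 2.67526391e-01, -9.63549337e-01,  1.51853160e-03],
       [-9.18632619e-05, -1.60148052e-03, -9.99998713e-01]]), 'ft_force': array([ 0.55669604, -0.22138947,  0.61489061]), 'ft_torque': array([-0.01945874, -0.03140499,  0.01210899]), 'grip_width': 0.0876572005838858}
scene {'mtx': array([[490.13269284,   0.        , 256.27503837],
       [  0.        , 490.13269284, 190.62678524],
       [  0.        ,   0.        ,   1.        ]]), 'origin': array([-0.02695802,  0.30338572,  0.87309762]), 'orientation': array([[-0.45441699, -0.69204779,  0.56086991],
       [-0
[... 302 characters left out ...]
17136]), 'orientation': array([[-0.95259862, -0.12320743,  0.27816506],
       [-0.30312807,  0.46213584, -0.83339297],
       [-0.02586984, -0.87820863, -0.47757759]])}
wrist {'mtx': array([[291.12024388,   0.        , 253.6596112 ],
       [  0.        , 291.12024388, 193.66451493],
       [  0.        ,   0.        ,   1.        ]]), 'tool_from_camera': array([[-7.52026071e-04, -9.65721999e-01, -2.59577454e-01,
         7.11315055e-02],
       [ 9.99998334e-01, -1.15803206e-03,  1.41118659e-03,
         5.00570298e-04],
       [-1.66341295e-03, -2.59575960e-01,  9.65721261e-01,
         1.92914829e-02],
       [ 0.00000000e+00,  0.00000000e+00,  0.00000000e+00,
         1.00000000e+00]])}
```

View pics/scene0.png

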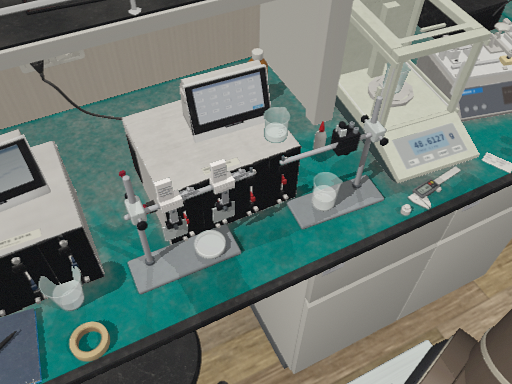

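View pics/side0.png

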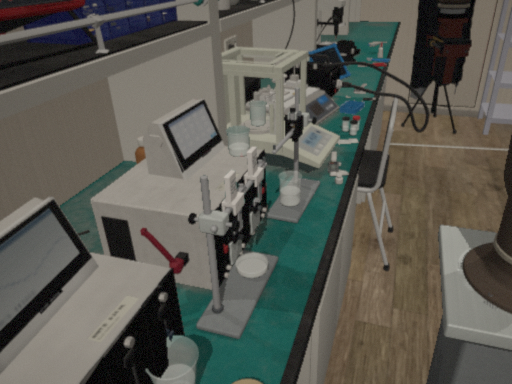

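View pics/wrist0.png

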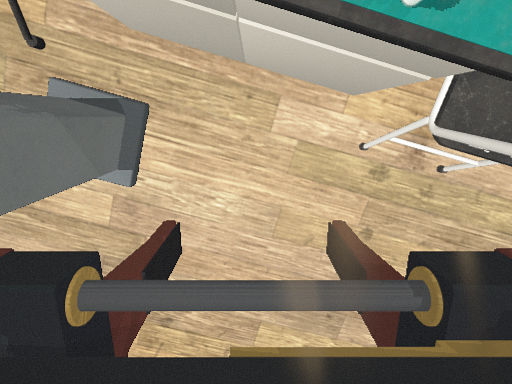

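The scene view shows the two white carriers at about (165,195) and (221,178). Carrier 1 is the one at (221,178), nearer the tip. The gap is at about (257–283,165), the block at (347,138) and the beaker at (324,190). Next I'll zoom in and measure.

```bash
python3 - <<'E'
from h import *
d=load('scene0'); cv2.imwrite('pics/z0.png',cv2.resize(d['img'][110:260,120:400],None,fx=2.85,fy=2.85,interpolation=cv2.INTER_CUBIC)[:600,:800])
P=cloud(d)
for (u,v) in [(221,165),(163,188),(255,172),(284,160),(300,156),(320,151),(348,138),(376,128),(137,210),(210,240),(324,190)]:
    print(u,v,np.round(P[v,u],3), 'onz.2',np.round(onz(d,u,v,.2),3))
E
```

```text
221 165 [0.503 0.09  0.25 ] onz.2 [0.546 0.073 0.2  ]
163 188 [0.506 0.195 0.242] onz.2 [0.541 0.188 0.2  ]
255 172 [0.544 0.002 0.147] onz.2 [0.503 0.024 0.2  ]
284 160 [ 0.504 -0.038  0.202] onz.2 [ 0.506 -0.039  0.2  ]
300 156 [ 0.501 -0.071  0.2  ] onz.2 [ 0.501 -0.071  0.2  ]
320 151 [ 0.497 -0.113  0.198] onz.2 [ 0.496 -0.112  0.2  ]
348 138 [ 0.482 -0.162  0.225] onz.2 [ 0.502 -0.18   0.2  ]
376 128 [ 0.493 -0.238  0.21 ] onz.2 [ 0.501 -0.247  0.2  ]
137 210 [0.508 0.246 0.208] onz.2 [0.515 0.245 0.2  ]
210 240 [0.512 0.12  0.028] onz.2 [0.402 0.158 0.2  ]
324 190 [ 0.509 -0.151  0.048] onz.2 [ 0.41  -0.067  0.2  ]
```

View pics/z0.png

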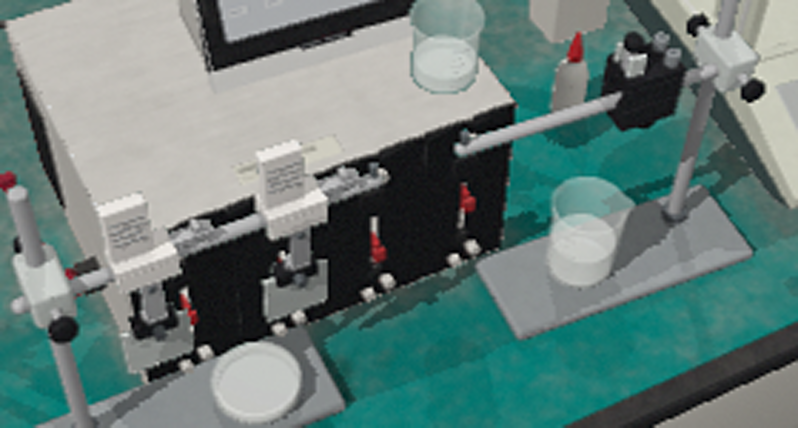

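```bash
python3 - <<'E'
from h import *
d=load('scene0');P=cloud(d);np.set_printoptions(suppress=True,precision=4)
x,y,z=P[...,0],P[...,1],P[...,2]
m=(x>.45)&(x<.56)&(z>.185)&(z<.30)&(y>-.3)&(y<.3)
def fit(lo,hi,dz=(.192,.206)):
    k=m&(y>lo)&(y<hi)&(z>dz[0])&(z<dz[1]); q=P[k]
    a=np.polyfit(q[:,1],q[:,0],1); r=q[:,0]-np.polyval(a,q[:,1]); k2=abs(r)<.006; a=np.polyfit(q[k2,1],q[k2,0],1); print(lo,hi,len(q),'slope',a[0],'x0',a[1],'std',r[k2].std(),'z',np.percentile(q[:,2],[50,90])); return a
fit(-.115,-.04);fit(.11,.155);fit(.025,.06)
# slices along y of max z & x
for yy in np.arange(-.28,.27,.01):
    k=m&(abs(y-yy)<.005)
    if k.sum(): 
        q=P[k]; print(round(yy,3),k.sum(),'x',np.percentile(q[:,0],[5,50,95]),'zmax',q[:,2].max())
# obstacles higher
k=(z>.1)&(x>.5)&(x<.9)&(y>-.35)&(y<.35)
for xx in np.arange(.5,.9,.03):
    print('obst x',round(xx,2),[ (round(float(np.nanmax(z[k&(abs(x-xx)<.015)&(abs(y-yy)<.03)],initial=0)),2)) for yy in np.arange(-.3,.31,.06)])
E
```

```text
-0.115 -0.04 189 slope 0.06525208038954487 x0 0.506676232416209 std 0.002571836149270291 z [0.1998 0.2019]
0.11 0.155 129 slope -0.041100815638030974 x0 0.5118293423055108 std 0.0021390940549724847 z [0.1995 0.2021]
0.025 0.06 77 slope -0.035247652236854284 x0 0.5058164954355553 std 0.0017702181044767491 z [0.1992 0.2051]
-0.27 1 x [0.4921 0.4921 0.4921] zmax 0.19663828310506504
-0.26 6 x [0.4843 0.4923 0.5299] zmax 0.20910781192275762
-0.25 107 x [0.4628 0.4968 0.5348] zmax 0.2738690251392316
-0.24 311 x [0.4629 0.5057 0.5353] zmax 0.27465101990356366
-0.23 187 x [0.4665 0.4954 0.5185] zmax 0.2142890439509414
-0.22 20 x [0.4897 0.4922 0.4977] zmax 0.20205535776284878
-0.21 24 x [0.4897 0.4929 0.4971] zmax 0.20322225285061912
-0.2 6 x [0.49   0.4917 0.4935] zmax 0.20242220408427525
-0.19 55 x [0.4803 0.482  0.5059] zmax 0.23733581967749506
-0.18 152 x [0.4805 0.4853 0.5077] zmax 0.23863697064817546
-0.17 104 x [0.481 0.483 0.502] zmax 0.22887861878648863
-0.16 119 x [0.4817 0.4841 0.5063] zmax 0.2538275099689614
-0.15 300 x [0.4828 0.4944 0.5121] zmax 0.2547365638863097
-0.14 25 x [0
[... 2470 characters left out ...]
, 0.22, 0.17, 0.17, 0.17, 0.17, 0.11, 0.0]
obst x 0.65 [0.28, 0.0, 0.0, 0.0, 0.25, 0.24, 0.23, 0.17, 0.17, 0.15, 0.0]
obst x 0.68 [0.0, 0.0, 0.0, 0.0, 0.28, 0.28, 0.28, 0.17, 0.17, 0.0, 0.0]
obst x 0.71 [0.0, 0.0, 0.0, 0.0, 0.28, 0.28, 0.28, 0.17, 0.17, 0.0, 0.0]
obst x 0.74 [0.35, 0.35, 0.0, 0.39, 0.41, 0.42, 0.42, 0.44, 0.42, 0.47, 0.48]
obst x 0.77 [0.22, 0.34, 0.0, 0.0, 0.0, 0.0, 0.42, 0.42, 0.42, 0.42, 0.42]
obst x 0.8 [0.31, 0.0, 0.0, 0.0, 0.0, 0.0, 0.17, 0.42, 0.43, 0.43, 0.43]
obst x 0.83 [0.3, 0.0, 0.0, 0.0, 0.0, 0.0, 0.0, 0.0, 0.42, 0.42, 0.44]
obst x 0.86 [0.29, 0.0, 0.0, 0.0, 0.0, 0.0, 0.0, 0.0, 0.0, 0.0, 0.42]
obst x 0.89 [0.27, 0.0, 0.0, 0.0, 0.0, 0.0, 0.0, 0.0, 0.0, 0.0, 0.42]
```

Call:
carry_out:
  plan:
    - [2, -1.5, -6, -4]
    - [6, -5, -11.6, -12]
    - [10.5, -8.5, -11.6, -20]
    - [15, -12, -11.6, -28]
    - [19.5, -15.5, -11.6, -36]
    - [24, -19, -11.6, -44]
    - [28.5, -22.5, -11.6, -52]
    - [33, -26, -11.6, -60]
    - [37.5, -29.5, -11.6, -67]
    - [41.7, -33.2, -11.6, -71]
    - [41.7, -33.2, -11.6, -71]
    - [41.7, -33.2, -11.6, -71]

```text
time_s: 1.65
eef_pos: [0.4799, -0.1713, 0.5201]
eef_rot: [[0.061, 0.998, -0.001], [0.998, -0.061, 0.001], [0.001, -0.001, -1.0]]
ft_force: [0.1, -0.7, 0.5]
grip_width: 0.0876
```

```bash
python3 - <<'E'
from h import *
s=robot.get_state();print(s['time_s'],s['q'],s['eef_pos'],s['eef_rot'],s['ft_force'],s['grip_width'])
cap('wrist','w1')
E
```

```text
1.65 [ 39.61361448   9.75750255 -29.24207825  95.73886553   4.86177102
  75.85703659   6.00982962] [ 0.47990019 -0.17130845  0.52005628] [[ 6.13792043e-02  9.98113720e-01 -1.26312924e-03]
 [ 9.98114214e-01 -6.13781473e-02  8.59264257e-04]
 [ 7.80114911e-04 -1.31348821e-03 -9.99998833e-01]] [ 0.07749644 -0.7088222   0.48522289] 0.087577950839592
```

View pics/w1.png

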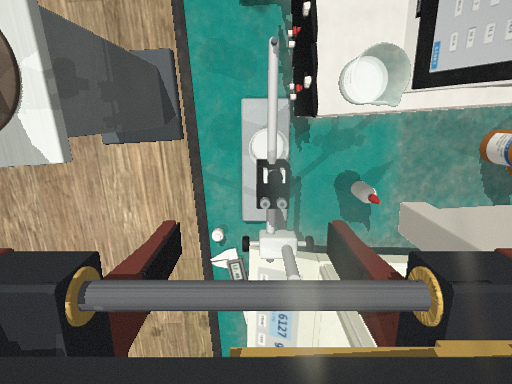

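The wrist view shows the measuring rail's tip pin at about (274,42), the block's mouth at about (273,162), and the upright's clamp at (280,243). I'll take the rail edges from this, then look at the drying rail.

```bash
python3 - <<'E'
from h import *
np.set_printoptions(suppress=True,precision=4)
d=load('w1');cv2.imwrite('pics/w1z.png',cv2.resize(d['img'][25:225,220:330],None,fx=3,fy=3,interpolation=cv2.INTER_CUBIC))
g=cv2.cvtColor(d['img'],cv2.COLOR_BGR2HSV)
pts=[]
for v in range(55,160,6):
    sat=g[v,255:295,1].astype(float)
    k=np.where(sat<70)[0]+255
    if len(k):
        a,b=k.min(),k.max(); p=onz(d,(a+b)/2,v,.195); pts.append(p); print(v,a,b,p[:2], (b-a+1)*(d['range_z'][v,(a+b)//2])/291)
pts=np.array(pts);print(np.polyfit(pts[:,1],pts[:,0],1))
P=cloud(d)
for v in range(150,200,3): print(v,P[v,273],P[v,262])
for v in range(34,50,1): print(v,P[v,274])
E
```

```text
55 268 294 [ 0.5142 -0.0468] 0.04263332793393086
61 268 294 [ 0.514  -0.0521] 0.04284570911495956
67 268 294 [ 0.5138 -0.0575] 0.043098356613178845
73 268 294 [ 0.5136 -0.0629] 0.04319764535451673
79 268 294 [ 0.5134 -0.0684] 0.043377983815891225
85 268 294 [ 0.5132 -0.074 ] 0.043836232313175794
91 268 294 [ 0.513  -0.0796] 0.043852159657429175
97 268 294 [ 0.5128 -0.0852] 0.044089640231476615
103 255 294 [ 0.5061 -0.0905] 0.039494369447845776
109 255 294 [ 0.5058 -0.0963] 0.03966614552789537
115 255 294 [ 0.5056 -0.1022] 0.039929303106983095
121 255 290 [ 0.5033 -0.1079] 0.03600249708313303
127 255 289 [ 0.5025 -0.1139] 0.03521172144159009
133 255 289 [ 0.5022 -0.1199] 0.0353385543905173
139 255 289 [ 0.5019 -0.126 ] 0.03564685480701145
145 255 289 [ 0.5016 -0.1321] 0.03591913845121246
151 255 289 [ 0.5014 -0.1383] 0.03607944319747977
157 255 288 [ 0.5005 -0.1446] 0.03497855339672967
[0.1718 0.5239]
150 [ 0.5022 -0.1368  0.1999] [ 0.494  -0.1539  0.0466]
153 [ 0.5019 -0.1395  0.2025] [ 0.4938 -0.1588  0.0448]
156 [ 0.5019 -0.1429  0.2006] [ 0.4935 -0.1635  0.0447]
159 [ 0.5017 -0.14
[... 526 characters left out ...]
0.1679  0.2254]
189 [ 0.4989 -0.1713  0.2265] [ 0.4883 -0.1708  0.2261]
192 [ 0.4988 -0.1745  0.2258] [ 0.4881 -0.1738  0.226 ]
195 [ 0.4987 -0.1775  0.2259] [ 0.4879 -0.1769  0.2259]
198 [ 0.4985 -0.1805  0.2261] [ 0.4877 -0.1781  0.2321]
34 [ 0.5233  0.0185 -0.    ]
35 [0.5231 0.0165 0.0024]
36 [ 0.507  -0.0334  0.2106]
37 [ 0.5069 -0.0344  0.2115]
38 [ 0.507  -0.0349  0.2101]
39 [ 0.5069 -0.0359  0.2108]
40 [ 0.507  -0.0365  0.2096]
41 [ 0.507  -0.0371  0.2087]
42 [ 0.5068 -0.0384  0.2108]
43 [ 0.5069 -0.0389  0.2094]
44 [ 0.5071 -0.0389  0.2056]
45 [ 0.5075 -0.0387  0.2004]
46 [ 0.5074 -0.0395  0.2003]
47 [ 0.5074 -0.0403  0.2001]
48 [ 0.5073 -0.0414  0.2009]
49 [ 0.5073 -0.0423  0.2012]
```

View pics/w1z.png

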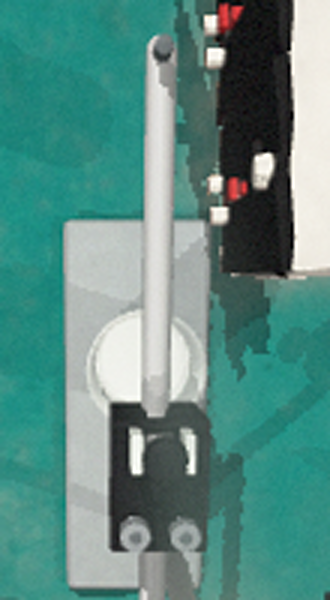

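Call:
carry_out:
  plan:
    - [5, 0, 0, -1]
    - [10, 0, 0, -2]
    - [15, 0, 0, -3]
    - [19, 0, 0, -3]
    - [19, 0, 0, -3]
    - [19, 0, 0, -3]

```text
time_s: 2.45
eef_pos: [0.4916, 0.0157, 0.5201]
eef_rot: [[0.013, 1.0, -0.001], [1.0, -0.013, -0.0], [-0.0, -0.001, -1.0]]
ft_force: [-0.1, 0.5, -0.9]
grip_width: 0.0877
```

```bash
python3 - <<'E'
from h import *
s=robot.get_state();print(s['time_s'],s['q'],s['eef_pos'],s['eef_rot'],s['ft_force'])
cap('wrist','w2')
E
```

```text
2.45 [ 25.90968661   8.77479934 -37.55619099  97.47042697   5.50179752
  75.70221368 -13.45136811] [0.49158516 0.01574749 0.52011028] [[ 1.32586188e-02  9.99911012e-01 -1.47563866e-03]
 [ 9.99912073e-01 -1.32589501e-02 -2.14924270e-04]
 [-2.34470564e-04 -1.47265931e-03 -9.99998888e-01]] [-0.05656884  0.47569049 -0.8809909 ]
```

View pics/w2.png

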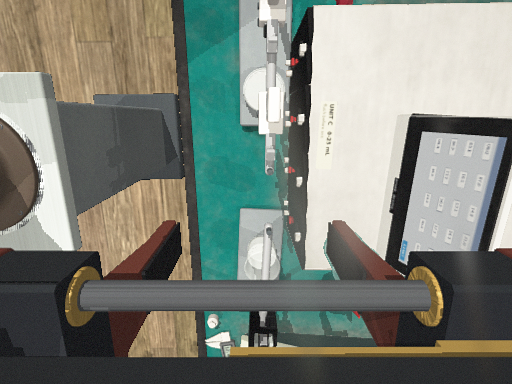

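This view shows carrier 1's tab at about (268,112), the drying tip at (269,170) and the measuring tip at (267,230). I'll use depth slices to get the centre lines.

```bash
cat > m.py <<'E'
from h import *
np.set_printoptions(suppress=True,precision=4)
def sl(d,lo,hi,z0,z1,w=(.46,.55),v=None):
    P=cloud(d);x,y,z=P[...,0],P[...,1],P[...,2]
    out=[]
    for r in range(P.shape[0]):
        k=(z[r]>z0)&(z[r]<z1)&(x[r]>w[0])&(x[r]<w[1])&(y[r]>lo)&(y[r]<hi)
        if k.sum()>=3:
            q=P[r][k]; out.append([q[:,1].mean(),(q[:,0].min()+q[:,0].max())/2,np.ptp(q[:,0]),q[:,2].max(),r])
    return np.array(out)
def line(d,lo,hi,z0=.188,z1=.207):
    o=sl(d,lo,hi,z0,z1); a=np.polyfit(o[:,0],o[:,1],1);a=np.polyfit(*o[abs(o[:,1]-np.polyval(a,o[:,0]))<.002][:,:2].T,1)
    print('line',lo,hi,len(o),'slope',a[0],'x at mid',np.polyval(a,(lo+hi)/2),'w',np.median(o[:,2]),'x@0',a[1]); return a
E
python3 - <<'E'
from m import *
d=load('w1'); line(d,-.14,-.05); line(d,-.23,-.20)
d=load('w2'); line(d,-.075,-.045); line(d,.03,.065); line(d,.125,.16); line(d,.03,.16)
o=sl(d,.05,.14,.235,.27);print('tab');print(o[::2])
o=sl(d,.05,.13,.206,.235);print('saddle');print(o[::2])
o=sl(d,.01,.05,.203,.23);print('pin');print(o)
o=sl(d,.01,.05,.185,.23);print(o[:, :][-8:])
o=sl(d,-.06,-.01,.19,.23);print(o[:8])
d=load('scene0');
E
```

```text
line -0.14 -0.05 96 slope 0.06487010292147638 x at mid 0.5032701057410884 w 0.00890468792880511 x@0 0.5094327655186287
line -0.23 -0.2 28 slope 0.016809723313417905 x at mid 0.4956109184900636 w 0.0088110769749358 x@0 0.4992250090024485
line -0.075 -0.045 26 slope 0.06537473414710447 x at mid 0.5051266620846246 w 0.008959861763006394 x@0 0.5090491461334509
line 0.03 0.065 9 slope 0.002321239122739588 x at mid 0.5080458918743253 w 0.008353891981289108 x@0 0.5079356330159951
line 0.125 0.16 21 slope -0.0024527263545100764 x at mid 0.5094749126957695 w 0.00856877341706741 x@0 0.5098244262012872
line 0.03 0.16 48 slope 0.015289302028387079 x at mid 0.5089832475380922 w 0.008595418836893243 x@0 0.5075307638453954
tab
[[  0.1074   0.5092   0.0063   0.2546  87.    ]
 [  0.1059   0.5093   0.0096   0.2553  89.    ]
 [  0.1044   0.5093   0.0099   0.2557  91.    ]
 [  0.1029   0.5092   0.0102   0.2552  93.    ]
 [  0.1013   0.5091   0.0101   0.2559  95.    ]
 [  0.0998   0.5088   0.0093   0.2548  97.    ]
 [  0.0983   0.5087   0.0092   0.2556  99.    ]
 [  0.0967   0.5087   0.0092   0.2548 101.
[... 2777 characters left out ...]
 0.0084   0.205  168.    ]
 [  0.0319   0.508    0.0083   0.2092 169.    ]
 [  0.0313   0.508    0.0084   0.2124 170.    ]
 [  0.0303   0.508    0.0083   0.2107 171.    ]
 [  0.0293   0.508    0.0086   0.2115 172.    ]
 [  0.0287   0.5076   0.0055   0.2115 173.    ]
 [  0.0275   0.5077   0.0036   0.2118 174.    ]]
[[ -0.0302   0.507    0.0044   0.197  223.    ]
 [ -0.0311   0.507    0.0066   0.1984 224.    ]
 [ -0.0318   0.507    0.0089   0.2008 225.    ]
 [ -0.0328   0.507    0.0088   0.2013 226.    ]
 [ -0.0338   0.5069   0.0088   0.2009 227.    ]
 [ -0.0342   0.5069   0.0088   0.2046 228.    ]
 [ -0.0348   0.5069   0.0089   0.2074 229.    ]
 [ -0.0354   0.507    0.0089   0.2099 230.    ]]
```

Call:
carry_out:
  plan:
    - [3, 0.6, 2, 0]
    - [6, 1.2, 5, 0]
    - [7.85, 1.65, 8, 0]
    - [7.85, 1.65, 10.5, 0]
    - [7.85, 1.65, 12.4, 0]
    - [7.85, 1.65, 12.4, 0]
    - [7.85, 1.65, 12.4, 0]
  grip: -1

```text
time_s: 3.38
eef_pos: [0.5095, 0.0928, 0.3967]
eef_rot: [[0.016, 1.0, -0.001], [1.0, -0.016, -0.0], [-0.0, -0.001, -1.0]]
ft_force: [-0.1, -0.0, 0.7]
grip_width: 0.0876
```

```bash
python3 - <<'E'
from h import *
s=robot.get_state();print(s['time_s'],s['eef_pos'],s['eef_rot'],s['ft_force'])
cap('wrist','w3')
E
```

```text
3.375 [0.50948893 0.09278786 0.39668418] [[ 1.57826713e-02  9.99875058e-01 -8.80893945e-04]
 [ 9.99875421e-01 -1.57828599e-02 -2.07563473e-04]
 [-2.21440565e-04 -8.77508299e-04 -9.99999590e-01]] [-0.08780919 -0.00547509  0.71582366]
```

View pics/w3.png

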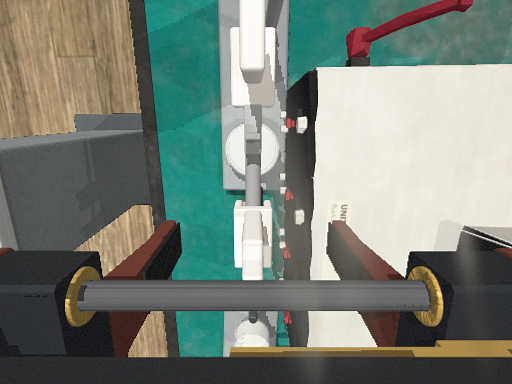

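The tab at column 253 sits midway between the fingers (180 and 328), so I'll close.

Call:
carry_out:
  plan:
    - [0, 0, 0, 0]
    - [0, 0, 0, 0]
    - [0, 0, 0, 0]
    - [0, 0, 0, 0]
    - [0, 0, 0, 0]
    - [0, 0, 0, 0]
    - [0, 0, 0, 0]
    - [0, 0, 0, 0]
  grip: 1
  squeeze: 25

```text
time_s: 4.42
eef_pos: [0.5095, 0.0931, 0.3969]
eef_rot: [[0.015, 1.0, -0.0], [1.0, -0.015, -0.0], [-0.0, -0.0, -1.0]]
ft_force: [-0.3, 0.4, 0.3]
grip_width: 0.0111
```

Call:
carry_out:
  plan:
    - [0, 0, -0.7, 0]
    - [0, 0, -1.4, 0]
    - [0, 0, -2.1, 0]
    - [0, 0, -2.7, 0]
    - [0, 0, -2.7, 0]
    - [0, 0, -2.7, 0]

```text
time_s: 5.18
eef_pos: [0.5094, 0.093, 0.4238]
eef_rot: [[0.015, 1.0, -0.001], [1.0, -0.015, -0.0], [-0.0, -0.001, -1.0]]
ft_force: [0.1, -0.0, -1.4]
grip_width: 0.0097
```

```bash
python3 - <<'E'
from m import *
s=robot.get_state();print(s['time_s'],s['eef_pos'],s['eef_rot'],s['ft_force'],s['ft_torque'],s['grip_width'])
cap('side','s4');c=cap('scene','c4')
d=load('c4'); cv2.imwrite('pics/c4z.png',cv2.resize(d['img'][110:260,120:400],None,fx=2.85,fy=2.85,interpolation=cv2.INTER_CUBIC)[:600,:800])
d=load('s4'); cv2.imwrite('pics/s4z.png',cv2.resize(d['img'][110:310,180:340],None,fx=3,fy=3,interpolation=cv2.INTER_CUBIC)[:600,:800])
E
```

```text
5.175 [0.5094 0.093  0.4238] [[ 0.0155  0.9999 -0.0005]
 [ 0.9999 -0.0155 -0.0002]
 [-0.0003 -0.0005 -1.    ]] [ 0.1278 -0.0418 -1.3947] [-0.0317 -0.0789  0.0414] 0.009737513102965627
```

View pics/c4z.png

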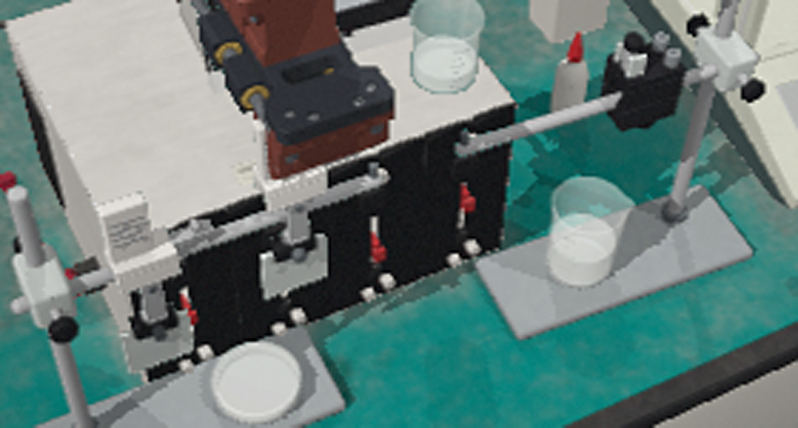

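View pics/s4z.png

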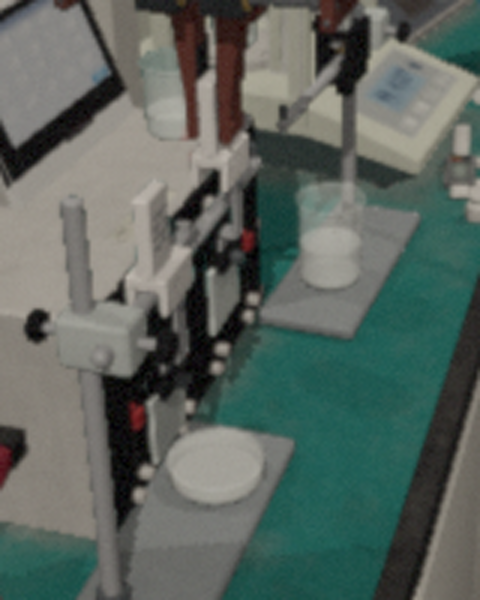

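Call:
carry_out:
  plan:
    - [-1.5, 0, 0, 0]
    - [-3, 0, 0, 0]
    - [-4.5, 0, 0, 0]
    - [-6, 0, 0, 0]
    - [-7.3, 0, 0, 0]
    - [-8.3, 0, 0, 0]
    - [-9.2, 0.05, 0, 0.8]
    - [-10.3, 0.1, 0, 2.0]
    - [-11.3, 0.05, 0, 2.9]
    - [-12.3, 0, 0, 2.9]
    - [-12.3, 0, 0, 2.9]
    - [-12.3, 0, 0, 2.9]

```text
time_s: 6.78
eef_pos: [0.5075, -0.0297, 0.4237]
eef_rot: [[0.066, 0.998, -0.001], [0.998, -0.066, 0.0], [0.0, -0.001, -1.0]]
ft_force: [0.4, 0.8, -1.7]
grip_width: 0.0098
```

```bash
python3 - <<'E'
from m import *
s=robot.get_state();print(s['time_s'],s['eef_pos'],s['eef_rot'],s['ft_force'],s['ft_torque'],s['grip_width'])
cap('side','s5');c=cap('scene','c5')
d=load('c5'); cv2.imwrite('pics/c5z.png',cv2.resize(d['img'][110:260,180:380],None,fx=4,fy=4,interpolation=cv2.INTER_CUBIC)[:600,:800])
E
```

```text
6.775 [ 0.5075 -0.0297  0.4237] [[ 0.0657  0.9978 -0.0007]
 [ 0.9978 -0.0657  0.0001]
 [ 0.     -0.0007 -1.    ]] [ 0.3863  0.7656 -1.6654] [ 0.0076 -0.1209  0.0023] 0.009837372536806714
```

View pics/c5z.png

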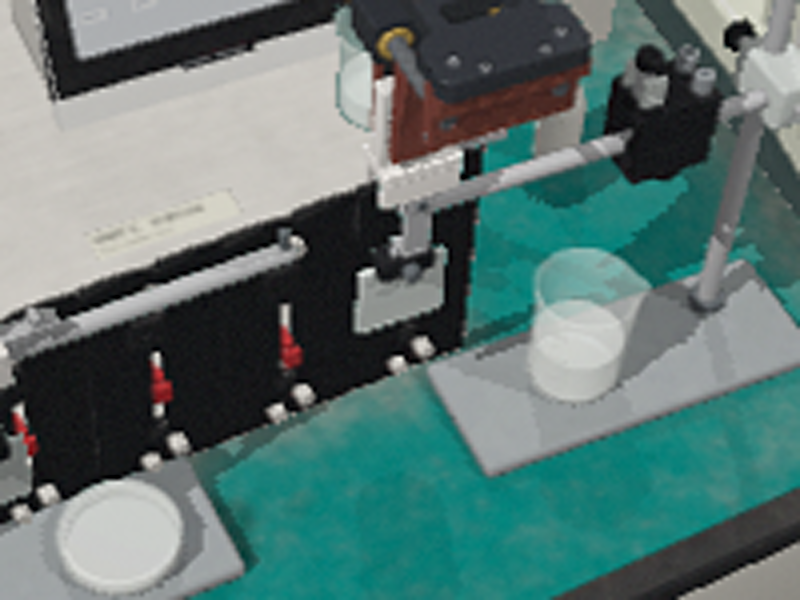

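Call:
carry_out:
  plan:
    - [-1.5, 0, 0, 0]
    - [-3, 0, 0, 0]
    - [-4.5, 0, 0, 0]
    - [-4.5, 0, 0, 0]
    - [-4.5, 0, 0.5, 0]
    - [-4.5, 0, 1, 0]
    - [-4.5, 0, 1.0, 0]
    - [-4.5, 0, 1.0, 0]

```text
time_s: 7.88
eef_pos: [0.5046, -0.0741, 0.4137]
eef_rot: [[0.065, 0.998, -0.001], [0.998, -0.065, 0.0], [0.0, -0.001, -1.0]]
ft_force: [0.4, -0.1, -0.8]
grip_width: 0.0097
```

```bash
python3 - <<'E'
from m import *
s=robot.get_state();print(s['time_s'],s['eef_pos'],s['eef_rot'],s['ft_force'],s['ft_torque'],s['grip_width'])
cap('side','s6');c=cap('scene','c6');cap('wrist','w6')
d=load('c6'); cv2.imwrite('pics/c6z.png',cv2.resize(d['img'][110:220,240:390],None,fx=5,fy=5,interpolation=cv2.INTER_CUBIC)[:600,:800])
d=load('w6')
o=sl(d,-.14,.0,.2,.235,w=(.47,.54)); print(o[::4])
E
```

```text
7.875 [ 0.5046 -0.0741  0.4137] [[ 0.0646  0.9979 -0.0007]
 [ 0.9979 -0.0646  0.0001]
 [ 0.     -0.0007 -1.    ]] [ 0.3857 -0.1274 -0.7599] [-0.0217 -0.0371 -0.0243] 0.009710327057607937
[[ -0.033    0.507    0.0047   0.2013 160.    ]
 [ -0.0345   0.5069   0.0074   0.2121 164.    ]
 [ -0.0367   0.5072   0.0051   0.2111 168.    ]
 [ -0.0412   0.5072   0.0047   0.2015 172.    ]
 [ -0.0439   0.5067   0.0068   0.201  176.    ]
 [ -0.0466   0.5065   0.0041   0.2021 180.    ]
 [ -0.0494   0.5059   0.0048   0.2014 184.    ]
 [ -0.0523   0.5071   0.0034   0.201  188.    ]
 [ -0.0552   0.5063   0.0048   0.2007 192.    ]
 [ -0.0579   0.5057   0.0041   0.2021 196.    ]
 [ -0.06     0.5056   0.0216   0.2071 200.    ]
 [ -0.061    0.506    0.0226   0.2155 204.    ]
 [ -0.0593   0.506    0.0228   0.2246 208.    ]
 [ -0.0605   0.5055   0.0235   0.2321 212.    ]
 [ -0.0636   0.5054   0.0235   0.2317 216.    ]
 [ -0.0641   0.5057   0.0253   0.2345 220.    ]]
```

View pics/c6z.png

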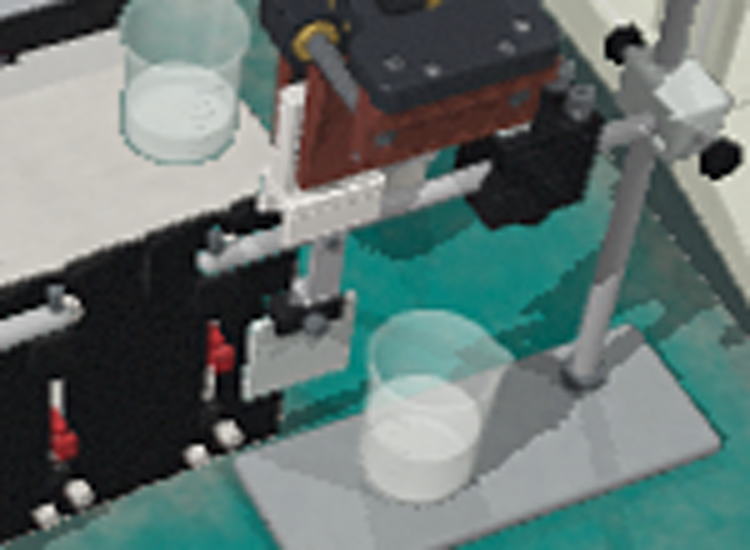

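View pics/w6.png

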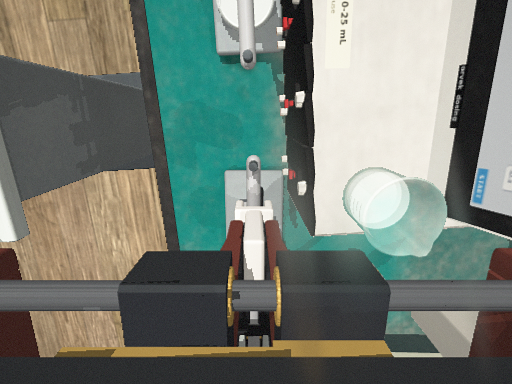

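Wrist depth puts the saddle (x≈.5056) in line with the rail (x≈.5053), and the stem hangs in front of the rail. I'll lower it in two steps.

Call:
carry_out:
  plan:
    - [0, 0, 0.4, 0]
    - [0, 0, 0.8, 0]
    - [0, 0, 1.2, 0]
    - [0, 0, 1.45, 0]
    - [0, 0, 1.45, 0]
    - [0, 0, 1.45, 0]

```text
time_s: 8.78
eef_pos: [0.5047, -0.0743, 0.3994]
eef_rot: [[0.065, 0.998, -0.0], [0.998, -0.065, -0.0], [-0.0, -0.0, -1.0]]
ft_force: [-0.5, -0.0, -0.7]
grip_width: 0.0104
```

Call:
carry_out:
  plan:
    - [0, 0, 0.08, 0]
    - [0, 0, 0.16, 0]
    - [0, 0, 0.22, 0]
    - [0, 0, 0.24, 0]
    - [0, 0, 0.24, 0]

```text
time_s: 9.4
eef_pos: [0.5047, -0.0743, 0.3971]
eef_rot: [[0.065, 0.998, -0.0], [0.998, -0.065, -0.0], [-0.0, -0.0, -1.0]]
ft_force: [0.0, 0.6, -1.3]
grip_width: 0.0096
```

```bash
python3 - <<'E'
from m import *
s=robot.get_state();print(s['time_s'],s['eef_pos'],s['eef_rot'],s['ft_force'],s['ft_torque'],s['grip_width'])
c=cap('scene','c7');cap('side','s7')
d=load('c7'); cv2.imwrite('pics/c7z.png',cv2.resize(d['img'][110:220,240:390],None,fx=5,fy=5,interpolation=cv2.INTER_CUBIC)[:600,:800])
E
```

```text
9.4 [ 0.5047 -0.0743  0.3971] [[ 0.065   0.9979 -0.0003]
 [ 0.9979 -0.065  -0.    ]
 [-0.     -0.0003 -1.    ]] [ 0.0062  0.5823 -1.31  ] [-0.0288 -0.0206 -0.0261] 0.009606575690136189
```

View pics/c7z.png

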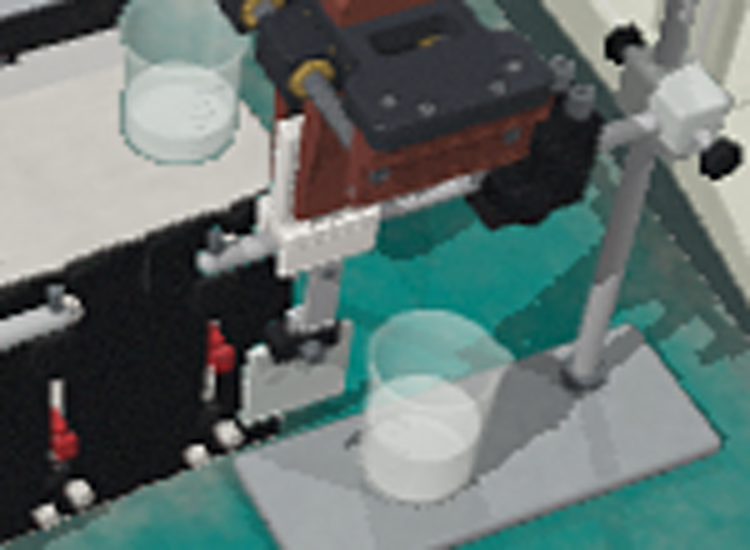

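Call:
carry_out:
  plan:
    - [0, 0, 0.03, 0]
    - [0, 0, 0.05, 0]
    - [0, 0, 0.05, 0]
    - [0, 0, 0.05, 0]

```text
time_s: 10.0
eef_pos: [0.5047, -0.0742, 0.397]
eef_rot: [[0.065, 0.998, 0.0], [0.998, -0.065, -0.0], [-0.0, 0.0, -1.0]]
ft_force: [-2.4, -0.2, 5.1]
grip_width: 0.0099
```

```bash
python3 - <<'E'
from m import *
for i in range(3):
    robot.capture('side'); s=robot.get_state();print(s['time_s'],s['eef_pos'],s['ft_force'],s['ft_torque'])
E
```

```text
10.05 [ 0.5047 -0.0742  0.3969] [-1.6784 -0.1125  4.9627] [-0.0364  0.5332  0.0252]
10.1 [ 0.5047 -0.0742  0.3969] [-2.013   0.3734  4.97  ] [ 0.0137  0.5046 -0.0313]
10.15 [ 0.5047 -0.0743  0.3969] [-1.6014 -0.2481  5.1575] [-0.0015  0.5084 -0.0451]
```

It's seated on the rail (about +6 N vertical at z .3969). I'll ease the downward load and slide towards the mouth.

Call:
carry_out:
  plan:
    - [0, 0, -0.03, 0]
    - [-0.4, 0, -0.03, 0]
    - [-0.8, 0, -0.03, 0]
    - [-1.2, 0, -0.03, 0]
    - [-1.6, 0, -0.03, 0]
    - [-1.8, 0, -0.03, 0]
    - [-1.8, 0, -0.03, 0]

```text
time_s: 11.02
eef_pos: [0.5035, -0.0924, 0.3972]
eef_rot: [[0.065, 0.998, -0.0], [0.998, -0.065, -0.0], [-0.0, 0.0, -1.0]]
ft_force: [-0.3, -0.3, -1.0]
grip_width: 0.0099
```

```bash
python3 - <<'E'
from m import *
s=robot.get_state();print(s['time_s'],s['eef_pos'],s['eef_rot'],s['ft_force'],s['ft_torque'],s['grip_width'])
c=cap('scene','c8');cap('side','s8')
d=load('c8'); cv2.imwrite('pics/c8z.png',cv2.resize(d['img'][110:220,240:390],None,fx=5,fy=5,interpolation=cv2.INTER_CUBIC)[:600,:800])
E
```

```text
11.025 [ 0.5035 -0.0924  0.3972] [[ 0.0653  0.9979 -0.    ]
 [ 0.9979 -0.0653 -0.0003]
 [-0.0003  0.     -1.    ]] [-0.3001 -0.3366 -1.0179] [-0.0299 -0.1208  0.0596] 0.009921005210676343
```

View pics/c8z.png

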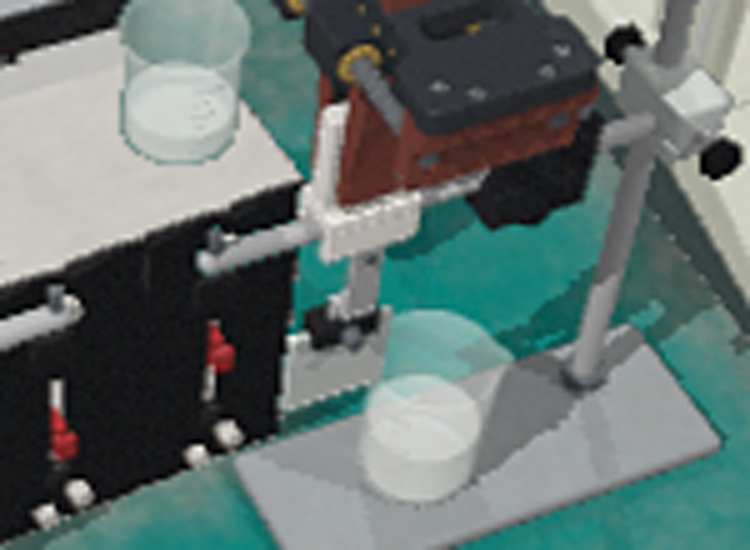

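Call:
carry_out:
  plan:
    - [-0.1, 0, 0.02, 0]
    - [-0.2, 0, 0.02, 0]
    - [-0.3, 0, 0.02, 0]
    - [-0.4, 0, 0.02, 0]
    - [-0.5, 0, 0.02, 0]
    - [-0.6, 0, 0.02, 0]
    - [-0.7, 0, 0.02, 0]
    - [-0.8, 0, 0.02, 0]
    - [-0.8, 0, 0.02, 0]

```text
time_s: 12.25
eef_pos: [0.503, -0.1002, 0.3971]
eef_rot: [[0.065, 0.998, 0.0], [0.998, -0.065, -0.0], [-0.0, 0.0, -1.0]]
ft_force: [-0.4, 0.9, -1.2]
grip_width: 0.0098
```

Call:
carry_out:
  plan:
    - [-0.1, 0, 0.01, 0]
    - [-0.2, 0, 0.01, 0]
    - [-0.3, 0, 0.01, 0]
    - [-0.4, 0, 0.01, 0]
    - [-0.5, 0, 0.01, 0]
    - [-0.6, 0, 0.01, 0]
    - [-0.7, 0, 0.01, 0]
    - [-0.7, 0, 0.01, 0]

```text
time_s: 13.25
eef_pos: [0.5026, -0.107, 0.397]
eef_rot: [[0.065, 0.998, 0.0], [0.998, -0.065, 0.0], [0.0, 0.0, -1.0]]
ft_force: [1.1, 3.1, 0.9]
grip_width: 0.0099
```

Call:
carry_out:
  plan:
    - [-0.1, 0, 0.01, 0]
    - [-0.2, 0, 0.01, 0]
    - [-0.3, 0, 0.01, 0]
    - [-0.4, 0, 0.01, 0]
    - [-0.4, 0, 0.01, 0]

```text
time_s: 13.88
eef_pos: [0.5024, -0.1111, 0.397]
eef_rot: [[0.065, 0.998, 0.0], [0.998, -0.065, -0.0], [-0.0, 0.0, -1.0]]
ft_force: [0.4, 3.1, 1.4]
grip_width: 0.0102
```

Call:
carry_out:
  plan:
    - [-0.1, 0, 0, 0]
    - [-0.2, 0, 0, 0]
    - [-0.3, 0, 0, 0]
    - [-0.3, 0, 0, 0]

```text
time_s: 14.38
eef_pos: [0.5021, -0.1145, 0.397]
eef_rot: [[0.065, 0.998, 0.0], [0.998, -0.065, -0.001], [-0.001, 0.0, -1.0]]
ft_force: [-0.2, 1.3, 2.0]
grip_width: 0.01
```

```bash
python3 - <<'E'
from m import *
s=robot.get_state();print(s['time_s'],s['eef_pos'],s['ft_force'],s['ft_torque'],s['grip_width'])
c=cap('scene','c9');cap('side','s9')
d=load('c9'); a=cv2.resize(d['img'][120:190,300:380],None,fx=7,fy=7,interpolation=cv2.INTER_CUBIC)
cv2.imwrite('pics/c9z.png',a)
E
```

```text
14.375 [ 0.5021 -0.1145  0.397 ] [-0.1742  1.2793  2.0069] [ 0.3527 -0.0956 -0.0275] 0.010015220302501758
```

View pics/c9z.png

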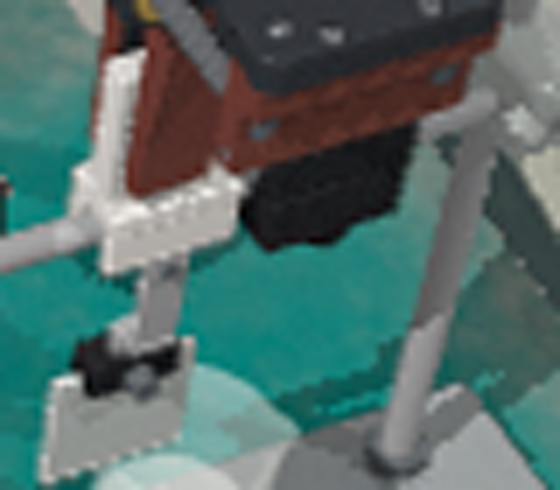

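Call:
carry_out:
  plan:
    - [-0.1, 0, 0, 0]
    - [-0.2, 0, 0, 0]
    - [-0.2, 0, 0, 0]

```text
time_s: 14.85
eef_pos: [0.502, -0.1163, 0.397]
eef_rot: [[0.065, 0.998, 0.0], [0.998, -0.065, -0.0], [-0.0, 0.0, -1.0]]
ft_force: [0.3, 3.5, 2.1]
grip_width: 0.0102
```

Call:
carry_out:
  plan:
    - [-0.05, 0, 0, 0]
    - [-0.1, 0, 0, 0]
    - [-0.15, 0, 0, 0]
    - [-0.15, 0, 0, 0]

```text
time_s: 15.35
eef_pos: [0.5019, -0.1178, 0.397]
eef_rot: [[0.065, 0.998, 0.0], [0.998, -0.065, -0.0], [-0.0, 0.0, -1.0]]
ft_force: [0.7, 4.5, 1.0]
grip_width: 0.01
```

```bash
python3 - <<'E'
from m import *
s=robot.get_state();print(s['time_s'],s['eef_pos'],s['ft_force'],s['ft_torque'],s['grip_width'])
c=cap('scene','c10');cap('side','s10')
d=load('c10'); a=cv2.resize(d['img'][120:190,300:380],None,fx=7,fy=7,interpolation=cv2.INTER_CUBIC)
cv2.imwrite('pics/c10z.png',a)
E
```

```text
15.35 [ 0.5019 -0.1178  0.397 ] [0.7265 4.4618 0.9564] [ 0.8007 -0.0679 -0.0001] 0.009956139634337871
```

View pics/c10z.png

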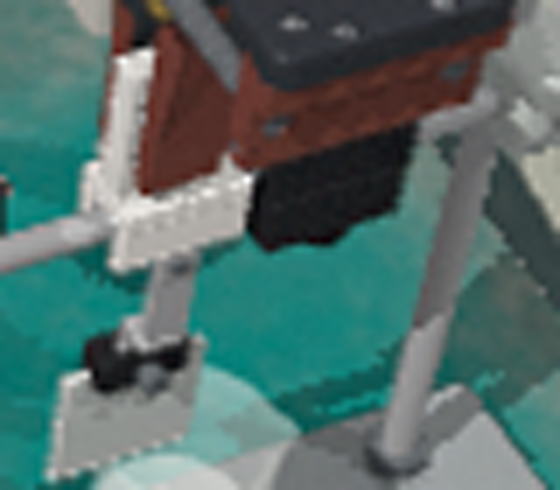

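Force is rising gently at 4.5 N, so the contact is being pressed. The saddle is 3–4 mm short of the face.

Call:
carry_out:
  plan:
    - [-0.05, 0, 0, 0]
    - [-0.1, 0, 0, 0]
    - [-0.1, 0, 0, 0]

```text
time_s: 15.82
eef_pos: [0.5018, -0.119, 0.397]
eef_rot: [[0.065, 0.998, 0.0], [0.998, -0.065, -0.001], [-0.0, 0.0, -1.0]]
ft_force: [-0.2, 3.7, 1.7]
grip_width: 0.0097
```

Call:
carry_out:
  plan:
    - [-0.05, 0, 0, 0]
    - [-0.1, 0, 0, 0]
    - [-0.1, 0, 0, 0]

```text
time_s: 16.2
eef_pos: [0.5018, -0.1197, 0.397]
eef_rot: [[0.065, 0.998, 0.0], [0.998, -0.065, -0.0], [-0.0, 0.0, -1.0]]
ft_force: [0.4, 5.4, 2.3]
grip_width: 0.0096
```

Call:
carry_out:
  plan:
    - [-0.05, 0, 0, 0]
    - [-0.1, 0, 0, 0]
    - [-0.1, 0, 0, 0]

```text
time_s: 16.58
eef_pos: [0.5017, -0.1204, 0.397]
eef_rot: [[0.065, 0.998, 0.0], [0.998, -0.065, 0.0], [0.0, 0.0, -1.0]]
ft_force: [0.0, 4.6, 1.2]
grip_width: 0.0096
```

Call:
carry_out:
  plan:
    - [-0.05, 0, 0, 0]
    - [-0.1, 0, 0, 0]
    - [-0.1, 0, 0, 0]

```text
time_s: 16.95
eef_pos: [0.5017, -0.1211, 0.397]
eef_rot: [[0.065, 0.998, 0.0], [0.998, -0.065, 0.001], [0.001, 0.0, -1.0]]
ft_force: [-0.5, 5.0, 2.5]
grip_width: 0.0101
```

Call:
carry_out:
  plan:
    - [-0.04, 0, 0, 0]
    - [-0.08, 0, 0, 0]
    - [-0.08, 0, 0, 0]

```text
time_s: 17.32
eef_pos: [0.5017, -0.1215, 0.397]
eef_rot: [[0.064, 0.998, 0.0], [0.998, -0.064, 0.001], [0.001, 0.0, -1.0]]
ft_force: [-0.3, 5.9, 1.2]
grip_width: 0.0099
```

```bash
python3 - <<'E'
from m import *
s=robot.get_state();print(s['time_s'],s['eef_pos'],s['ft_force'],s['ft_torque'],s['grip_width'])
c=cap('scene','c11');cap('side','s11')
d=load('c11'); a=cv2.resize(d['img'][120:190,300:380],None,fx=7,fy=7,interpolation=cv2.INTER_CUBIC)
cv2.imwrite('pics/c11z.png',a)
E
```

```text
17.325 [ 0.5017 -0.1215  0.397 ] [-0.343   5.897   1.2281] [ 1.2247 -0.0414  0.0039] 0.009920316744307543
```

View pics/c11z.png

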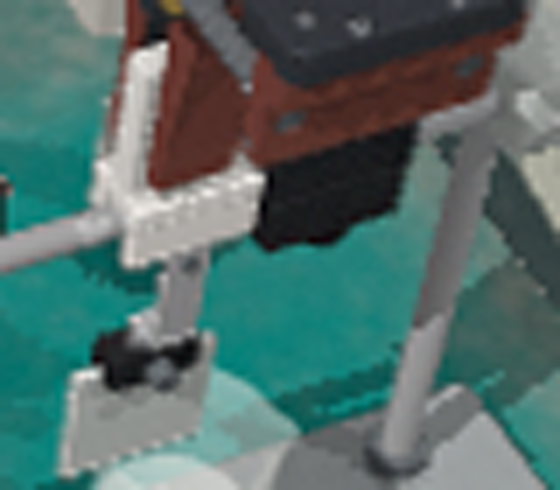

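Call:
carry_out:
  plan:
    - [-0.04, 0, 0, 0]
    - [-0.08, 0, 0, 0]
    - [-0.08, 0, 0, 0]

```text
time_s: 17.8
eef_pos: [0.5016, -0.1219, 0.397]
eef_rot: [[0.064, 0.998, 0.0], [0.998, -0.064, 0.002], [0.002, 0.0, -1.0]]
ft_force: [0.4, 5.6, 1.6]
grip_width: 0.01
```

Call:
carry_out:
  plan:
    - [-0.04, 0, 0, 0]
    - [-0.08, 0, 0, 0]
    - [-0.08, 0, 0, 0]

```text
time_s: 18.18
eef_pos: [0.5016, -0.1223, 0.397]
eef_rot: [[0.063, 0.998, 0.0], [0.998, -0.063, 0.002], [0.002, 0.0, -1.0]]
ft_force: [1.1, 5.6, 2.6]
grip_width: 0.0099
```

Call:
carry_out:
  plan:
    - [-0.05, 0, 0, 0]
    - [-0.1, 0, 0, 0]
    - [-0.13, 0, 0, 0]
    - [-0.13, 0, 0, 0]

```text
time_s: 18.68
eef_pos: [0.5015, -0.1231, 0.3971]
eef_rot: [[0.063, 0.998, 0.0], [0.998, -0.063, 0.003], [0.003, -0.0, -1.0]]
ft_force: [-0.1, 6.4, 3.3]
grip_width: 0.0099
```

```bash
python3 - <<'E'
from m import *
s=robot.get_state();print(s['time_s'],s['eef_pos'],s['ft_force'],s['ft_torque'],s['grip_width'],s['eef_rot'])
c=cap('scene','c12');cap('side','s12')
d=load('c12'); a=cv2.resize(d['img'][120:190,300:380],None,fx=7,fy=7,interpolation=cv2.INTER_CUBIC)
cv2.imwrite('pics/c12z.png',a)
E
```

```text
18.675 [ 0.5015 -0.1231  0.3971] [-0.0514  6.381   3.2967] [ 1.307  -0.0862 -0.0918] 0.009906902645150113 [[ 0.0626  0.998   0.0001]
 [ 0.998  -0.0626  0.0027]
 [ 0.0027 -0.     -1.    ]]
```

View pics/c12z.png

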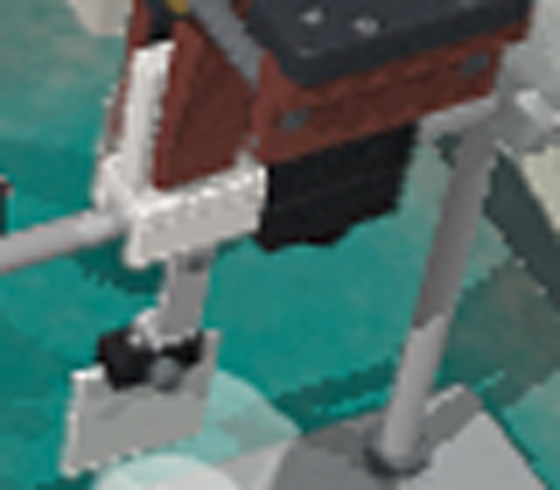

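Call:
carry_out:
  plan:
    - [0.05, 0, 0, 0]
    - [0.1, 0, 0, 0]
    - [0.15, 0, 0, 0]
    - [0.15, 0, 0, 0]

```text
time_s: 19.27
eef_pos: [0.5016, -0.1215, 0.3971]
eef_rot: [[0.063, 0.998, 0.0], [0.998, -0.063, 0.003], [0.003, -0.0, -1.0]]
ft_force: [0.1, 5.6, 1.4]
grip_width: 0.0098
```

Call:
carry_out:
  plan:
    - [0.05, 0, 0, 0]
    - [0.1, 0, 0, 0]
    - [0.15, 0, 0, 0]
    - [0.15, 0, 0, 0]

```text
time_s: 19.77
eef_pos: [0.5017, -0.1201, 0.397]
eef_rot: [[0.063, 0.998, 0.0], [0.998, -0.063, 0.003], [0.003, -0.0, -1.0]]
ft_force: [0.3, 4.0, 2.2]
grip_width: 0.0099
```

Call:
carry_out:
  plan:
    - [0.05, 0, 0, 0]
    - [0.1, 0, 0, 0]
    - [0.15, 0, 0, 0]
    - [0.15, 0, 0, 0]

```text
time_s: 20.27
eef_pos: [0.5017, -0.1196, 0.397]
eef_rot: [[0.064, 0.998, 0.0], [0.998, -0.064, 0.001], [0.001, -0.0, -1.0]]
ft_force: [0.3, -4.4, 0.3]
grip_width: 0.0102
```

The pull test gives −4.4 N without the carrier moving, so the latch holds. I'll unload it, then release with the fingers only part open, since a beaker stands on the box nearby.

Call:
carry_out:
  plan:
    - [-0.03, 0, 0, 0]
    - [-0.06, 0, 0, 0]
    - [-0.06, 0, 0, 0]

```text
time_s: 20.65
eef_pos: [0.5018, -0.1198, 0.397]
eef_rot: [[0.063, 0.998, 0.0], [0.998, -0.063, 0.002], [0.002, 0.0, -1.0]]
ft_force: [0.8, 1.7, 0.9]
grip_width: 0.0096
```

Call:
carry_out:
  plan:
    - [0, 0, 0, 0]
    - [0, 0, 0, 0]
    - [0, 0, 0, 0]
    - [0, 0, 0, 0]
    - [0, 0, 0, 0]
    - [0, 0, 0, 0]
  grip: 0.1

```text
time_s: 21.4
eef_pos: [0.5017, -0.1198, 0.397]
eef_rot: [[0.063, 0.998, 0.0], [0.998, -0.063, 0.002], [0.002, -0.0, -1.0]]
ft_force: [-0.5, 0.2, -0.2]
grip_width: 0.0393
```

```bash
python3 - <<'E'
from m import *
cap('wrist','w13');s=robot.get_state();print(s['time_s'],s['eef_pos'],s['ft_force'],s['grip_width'])
E
```

```text
21.45 [ 0.5017 -0.1198  0.397 ] [-0.1118  0.1394 -0.1896] 0.03901767587644791
```

View pics/w13.png

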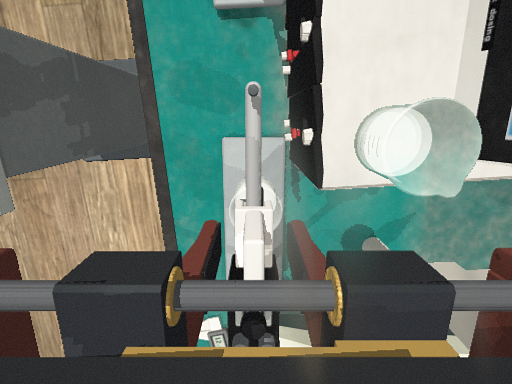

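Both fingers are free of the tab, which is at column 254 with the fingers at 215 and 293. I'll retreat straight up, then back.

Call:
carry_out:
  plan:
    - [0, 0, -2, 0]
    - [0, 0, -5, 0]
    - [0, 0, -9, 0]
    - [0, 0, -13, 0]
    - [0, -3, -15, 0]
    - [0, -7, -15, 0]
    - [0, -11, -15, 0]
    - [0, -11, -15, 0]
    - [0, -11, -15, 0]

```text
time_s: 22.58
eef_pos: [0.3924, -0.1131, 0.5474]
eef_rot: [[0.063, 0.998, 0.001], [0.998, -0.063, 0.001], [0.001, 0.001, -1.0]]
ft_force: [-0.1, 0.2, 0.5]
grip_width: 0.0395
```

```bash
python3 - <<'E'
from m import *
s=robot.get_state();print(s['time_s'],s['eef_pos'],s['ft_force'])
cap('scene','c14');cap('wrist','w14')
d=load('c14'); cv2.imwrite('pics/c14z.png',cv2.resize(d['img'][110:260,130:400],None,fx=2.9,fy=2.9,interpolation=cv2.INTER_CUBIC)[:600,:800])
cv2.imwrite('pics/c14y.png',cv2.resize(d['img'][110:200,290:390],None,fx=6,fy=6,interpolation=cv2.INTER_CUBIC))
E
```

```text
22.575 [ 0.3924 -0.1131  0.5474] [-0.1337  0.2328  0.5464]
```

View pics/c14z.png

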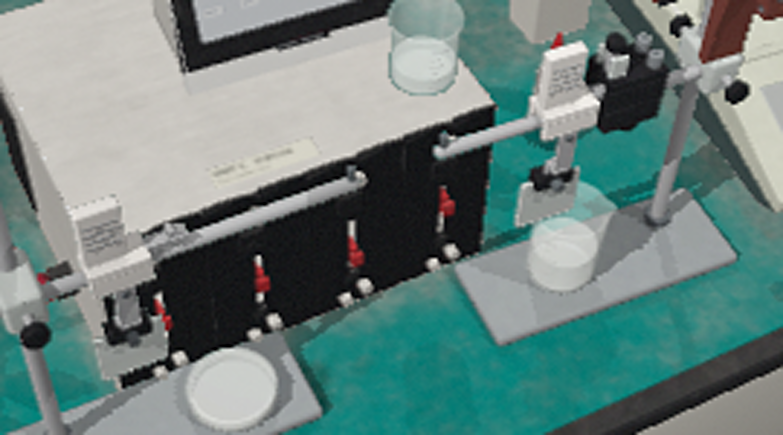

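View pics/c14y.png

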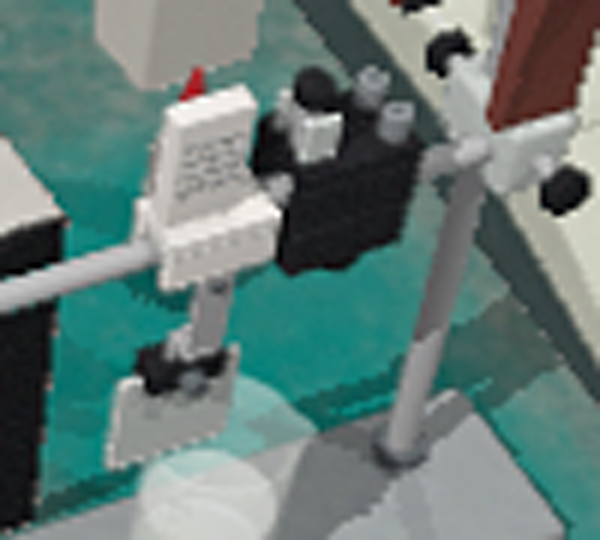

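View pics/w14.png

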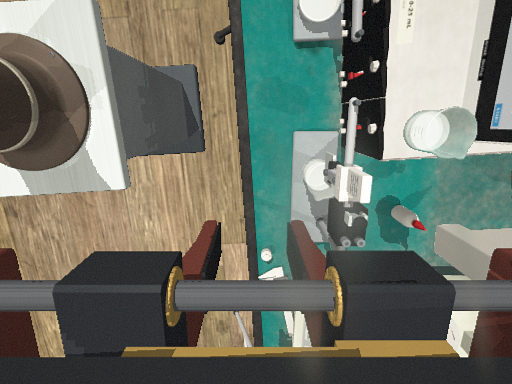

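```bash
python3 - <<'E'
from m import *
d=load('w14')
o=sl(d,-.16,-.06,.235,.27,w=(.47,.54)); print('tab y',o[0,0],o[-1,0]); 
P=cloud(d);k=(P[...,2]>.206)&(P[...,2]<.216)&(abs(P[...,0]-.502)<.02)&(P[...,1]<-.09)&(P[...,1]>-.16);print('saddle z-band y',np.percentile(P[k][:,1],[1,99]))
a,b=load('scene0'),load('c14')
D=np.abs(a['img'].astype(int)-b['img']).max(-1)>40
for n,(r,c) in dict(car2=((165,235),(145,185)),petri=((228,262),(192,228)),beaker=((185,212),(312,338))).items(): print(n,D[r[0]:r[1],c[0]:c[1]].mean())
pc=cloud(b);o=sl(b,.15,.23,.235,.26);p=sl(a,.15,.23,.235,.26);print('car2 tab y',o[:,0].min(),o[:,0].max(),p[:,0].min(),p[:,0].max())
print(robot.get_state()['time_s']); robot.close_job()
E
```

```text
tab y -0.10489428028890226 -0.1596013878707177
saddle z-band y [-0.1578 -0.1046]
car2 0.0
petri 0.0
beaker 0.008547008547008548
car2 tab y 0.18406110328441885 0.20488307394412986 0.1840289101746141 0.2032934551769492
22.675
the job is handed in; nothing more can be done
```

Carrier 1 now hangs on the measuring rail, pushed into the contact block and held by the latch. I handed the job in at about 22.7 s.

**What I did:**
- I gripped its tab and lifted it 27 mm over both end pins.
- I hung it in front of the block, feeling about 5 N of upward force as it seated on the rail.
- I then slid it in with short pushes. The highest push force read was 6.4 N.

**Last checks:**
- **Latch:** pulling the carrier back met −4.4 N and it stopped moving, so the latch holds.
- **Position after release:** the final pictures show the carrier in place at the block, with a small gap to its face as expected when latched. The gripper was clear, with wrist force near zero.
- **Everything else:** carrier 2 and the petri dish look unchanged, with 0% of their pixels differing from the start. At the beaker under the block 0.9% of pixels differ, probably because the coupon now hangs in front of it.

**Not confirmed:**
- I had no direct reading of the contact or latch joints. Their state is inferred from forces and position.
- The last depth check of the carrier's distance to the block mixed in the block's own surface. The seating therefore rests on the pull test and the pictures.

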